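# Seat a taper arbor in a finishing stand and tap it home

## Robot

A 7-joint arm with a two-finger parallel gripper is mounted at the origin on the work surface. World frame = base frame: x ahead of the robot, y to its left, z up, the work surface at z = 0. Lengths are in m, angles in rad, forces in N, time in s.
With the tool pointing down it reaches from about 0.4 to 0.875 m from the base axis. Payload 6.5 kg.
Tool frame: the origin (TCP) lies midway between the tips of the shut fingers; the grasp point (between the pads) lies 19 mm behind it (r.pinch_z is the distance from the TCP to the grasp point, in m); z points along the fingers, x is the direction in which the jaws open and shut, and the axes are right-handed (so a half turn about z gives the same grasp; the last joint's range is limited). The gripper opens to 85 mm and grips with 20 to 120 N. Pads are 22 mm wide; open, the fingers measure 114 mm over their backs; the gripper's body (76 mm by 85 mm) begins 54 mm behind the grasp point. The pads swing forward as they close: fully open they stand 13 mm farther back than shut.
Start: joints at [-1.234, 0.536, -0.004, 1.538, 0.003, 1.067, -0.071], TCP at [0.255, 0.598, 0.211] pointing down, gripper open.
Joint ranges: [-2.7, 2.7], [-0.37, 2.16], [-1.27, 1.26], [0.24, 2.4], [-1.31, 4.45], [0.19, 1.91], [-2.76, 2.76]. Speed limits (rad/s): [2.39, 2.39, 3.14, 3.14, 3.14, 3.14, 3.14].

## Interface

Orientations are given as a 3x3 rotation matrix whose columns are the frame's x, y, z axes.
In Python, from workcell import r gives the robot as it stands.
- The arm moves only by the shell command python3 -m handwheel 'ROWS' [OPENING] [FORCE]. ROWS is JSON, a list of rows, each a list of 2 entries, a list of its own where there are three numbers: the shift along the world's x, y, z in mm, then the turn about the world's z in degrees. A call has 1 to 12 rows; each row shifts and turns the commanded pose from where the row before left it; what a row does not reach is not made up. A row lasts 1/12 s, in which the tool goes at most 41.7 mm and 7.16 degrees, less where a joint would pass 70% of its speed; a pose out of reach is approached as far as the arm can. A call is refused whole if a number of a shift passes 41.7 or a number of a turn 7.16, either way. A call with a gripper value outside its range is refused whole. OPENING is the finger opening in mm, from 0 to 85.4, set as the call begins (- or left out, the last holds). The fingers move at their own pace and stop on an object; FORCE is the grip in N (left out, the last holds). Time passes only in rows, so rows that do not move let the fingers close. It gives the time, the measured TCP pose, the force and the opening at its end, in the units of the state.
- r.observe(): the state, without advancing time (a new reading comes with each control period).
- r.grab_frame(name): name is "side" or "top" or "wrist"; returns a dict with "frame" (384x512x3 uint8, red, green, blue), "range_z" (384x512 float32, m along the optical axis (not along the pixel's ray), 0 where there is no reading), "fx", "fy", "cx", "cy" (pixels), "k1" (the pictures are not rectified: a ray, as slopes to the right and down, at radius r is drawn at 1 + k1 r^2 times it, then the intrinsics apply), "rvec" (rotation vector, rad) and "tvec" (3), from world to camera coordinates, as OpenCV has them; the wrist camera has in their place "hand_eye" (4x4, takes a point from camera to tool coordinates, whose origin is the TCP and whose axes are the tool frame's). Camera axes: x right, y down, z forward; pixel columns grow to the right and rows downward; lengths in m; the calibration is good to about 2 mm. A picture is of the moment at which its call begins: read the wrist's pose just before it.
- r.close_job(): hands the job in, once; it reports no verdict.
The state is a dict: "time": time; "joints": joint angles; "qvel": joint speeds; "joint_torque": joint torques, N m; "position": TCP position; "tool_rot": TCP orientation; "ft_force": force on the tool from outside, world axes, zero at the start; "wrist_torque": the same for the moment, N m; "gripper_width": opening from 0.0 (shut) to 1.0 (fully open).
Only numpy, scipy, OpenCV 4.12 (cv2) and the standard library are available. Lean on these libraries where they do the work, as an engineer would, in place of code of your own. Each camera call takes 0.05 s, during which the arm holds its last target. There are 200 camera calls.

## Task

Take the arbor with the red band out of the wooden rack, ease its tapered shank down into the brass sleeve of the green stand until it is wedged (do not drop it in), and let go while the sleeve still stands at least 8 mm proud. Then drive it home with the white-headed mallet in at least two separate light taps, lifting the mallet clear in between, until the sleeve is fully down, level with the nose of the stand, and a last firm tap of 25 to 35 N (never over 40 N) on the bottomed sleeve locks the taper; do not push the arbor down by hand. Finally stand the mallet back upright on its cork mat, head down; leave everything else as it is.

Things in the scene. Friction and masses are not known exactly. Their poses are not given: they have to be found in the camera images.
- arbor_red: Steel arbor with a RED band, to be seated, 0.3 kg. Round head 34 mm wide, 34 mm tall (grip here), a 20 mm button on it; below it a 55 mm tapered shank, 20 mm wide at the head, 13 mm near the tip (last 3 mm chamfered to 9). Origin on the axis at the head's underside, z up along the axis: button top at z 38 mm, tip at -55. It starts shank down in a rack hole 6 mm wider, head on the rack.
- arbor_red_top (a point): Centre of the top of the red arbor's button, where the mallet strikes.
- rack: Light wooden rack, 90 mm (its x) by 250 mm (its y), 70 mm tall, fixed; origin at the centre of its underside. Three 26 mm holes in a row along its y, at -78, 0 and +78 mm; the three arbors (red, blue, yellow) stand in them in any order.
- nose (a point): Centre of the flat top face (the nose) of the green cast stand, 87 mm above the bench, z up. The stand is fixed: 120 mm square, 14 mm thick base, round column 64 mm in diameter.
- sleeve_mouth (a point): Centre of the mouth of the brass split taper sleeve, at its upper rim, z up. The sleeve is upright on the nose's axis, 36 mm in outer diameter; its bore tapers like the shank from 19 mm at the mouth, open below. A shank set in lightly stops wedged with the underside of the arbor's head 2 to 6 mm above this point.
- sleeve (a joint): How far the sleeve is driven down, m: at 0 its rim stands 12 mm above the nose, at 0.012 it is level with it, on a hard stop, locked. Starts between 0 and 0.002. Dry friction of 11 N, rising to 15 N further down (plus 1 N per 10 mm/s of speed), resists it and it stays where left; on the stop the force climbs steeply, and 25 N there locks it.
- mallet: Round mallet, 0.35 kg, standing upright on its head on the cork mat. Origin at the centre of the head's flat white striking face (its underside), z up along the handle. Head: 58 mm largest diameter, 0 to 50 mm above the origin; dark wooden handle: 24 mm diameter from 50 to 88 mm, then narrowing to 16 mm at its end, 102 mm up.
- mallet_grip (a point): Point on the handle's axis to grip, 71 mm above the striking face; fingertips 19 mm below it are then just over the top of the head and can bear on it.
- mallet_mat: Round cork mat, 120 mm diameter, 6 mm thick, fixed; origin at the centre of its underside.
- arbor_blue: Arbor of the same shape with a BLUE band, in the rack; leave it. Origin as for the red one.
- arbor_yellow: Arbor of the same shape with a YELLOW band, in the rack; leave it. Origin as for the red one.
- varnish_jar: Amber jar, 68 mm diameter, 85 mm tall; leave it. Origin under its centre.
- wax_tin: Yellow tin, 84 mm diameter, 40 mm tall; leave it. Origin under its centre.
- screwdriver: Screwdriver lying on the bench; leave it.
- drawer_knob: Turned wooden drawer knob, 36 mm diameter, 34 mm tall; leave it. Origin under its centre.
Mind the look-alikes: they are no part of the job. Several things have the shape of the mallet_mat; the one meant has the colours described above.

How it is judged:
On the way, in this order (a step that is already met when the one before it is completed fails the run):
1. the red arbor, still held, is down in the sleeve, the underside of its head less than 7.5 mm above the sleeve's mouth (horizontal distance between arbor_red and nose below 0.005 m and angle between arbor_red's own z axis and vertical below 0.08 rad and z of arbor_red in the frame of sleeve_mouth below 0.0075 m and contact force between the fingers and arbor_red above 2 N), for 0.05 s.
2. the red arbor stands seated in the sleeve, released, with the sleeve driven no more than 4.5 mm (horizontal distance between arbor_red and nose below 0.005 m and angle between arbor_red's own z axis and vertical below 0.08 rad and z of arbor_red in the frame of sleeve_mouth below 0.0075 m and contact force between the fingers and arbor_red below 0.1 N and value of joint sleeve below 0.0045 m), for 0.2 s.
3. a first tap: the mallet bears on the arbor with more than 6 N (contact force between mallet and arbor_red above 6 N), for 0.02 s.
4. the mallet is lifted clear, its face more than 5 mm off the arbor's button (contact force between mallet and arbor_red below 0.05 N and z of mallet in the frame of arbor_red_top above 0.005 m), for 0.05 s.
5. a further, locking tap: the mallet bears on the arbor with more than 22 N while the sleeve is fully down (driven more than 10.3 mm) (contact force between mallet and arbor_red above 22 N and value of joint sleeve above 0.0103 m), for 0.03 s.
At the end, for the whole second after the job is handed in: The red arbor stands in the sleeve, within 5 mm of the nose's axis and 0.08 rad of upright, the underside of its head less than 9 mm above the nose; the sleeve is driven at least 10.3 of its 12 mm; the mallet stands at rest, head down, upright within 0.06 rad, within 35 mm of the mat's centre (horizontal distance between arbor_red and nose below 0.005 m and angle between arbor_red's own z axis and vertical below 0.08 rad and value of joint sleeve above 0.0103 m and z of arbor_red in the frame of nose below 0.009 m and linear speed of each of arbor_red, mallet below 0.01 m/s and horizontal distance between mallet and mallet_mat below 0.035 m and angle between mallet's own z axis and vertical below 0.06 rad and height (world z) of mallet between 0.003 and 0.009 m); the robot touches nothing.
It fails at once if the mallet bears on the arbor with more than 40 N (contact force between mallet and arbor_red above 40 N).
It fails at once if the fingers touch the red arbor once the sleeve is driven more than 6 mm (driven by hand) (contact force between the fingers and arbor_red above 1 N and value of joint sleeve above 0.006 m).
It fails at once if another arbor, the jar, the tin, the screwdriver or the drawer knob is moved more than 30 mm (distance of any of arbor_blue, arbor_yellow, varnish_jar, wax_tin, screwdriver, drawer_knob from where it was at the start of the episode above 0.03 m).
It also fails if it takes over 72 s, if anything falls off the work surface, if the arm or the gripper's body presses on something with over 40 N, if the wrist force passes 120 N, or if a joint passes its speed limit or range.

## Working session

There is one attempt and no reset: what is moved stays moved. The work goes in short steps, Python scripts to look and compute and a shell command to move; the robot and the scene stay as the last step left them, time stands still between calls to the robot, and variables do not carry over. Pictures are saved under pics/ and viewed, about 8 in all and at most 12, crops included, and the job is handed in when it is done.

```bash
mkdir -p pics; cat > h.py <<'E'
import numpy as np, cv2
from workcell import r
def cam(name):
    s=r.observe(); f=r.grab_frame(name)
    if 'rvec' in f:
        R=cv2.Rodrigues(np.array(f['rvec'],float))[0]; t=np.array(f['tvec'],float).ravel()
        f['R']=R.T; f['t']=-R.T@t
    else:
        H=np.array(f['hand_eye']); T=np.eye(4); T[:3,:3]=np.array(s['tool_rot']); T[:3,3]=s['position']
        M=T@H; f['R']=M[:3,:3]; f['t']=M[:3,3]
    return f
def cloud(f):
    h,w=f['range_z'].shape; u,v=np.meshgrid(np.arange(w),np.arange(h))
    K=np.array([[f['fx'],0,f['cx']],[0,f['fy'],f['cy']],[0,0,1.]])
    p=np.stack([u.ravel(),v.ravel()],1).astype(float)[:,None]
    n=cv2.undistortPoints(p,K,np.array([f['k1'],0,0,0,0.]))[:,0].reshape(h,w,2)
    z=f['range_z'][...,None]
    P=np.concatenate([n*z,z],2)@f['R'].T+f['t']; P[f['range_z']<=0]=np.nan
    return P
def save(f,n): cv2.imwrite('pics/'+n,f['frame'][...,::-1])
E
python3 - <<'E'
from h import *
a=cam('top');b=cam('side')
im=np.vstack([a['frame'],b['frame']]);cv2.imwrite('pics/1.png',cv2.resize(a['frame'],(768,576))[...,::-1]);save(b,'2.png')
np.save('top.npy',cloud(a));np.save('side.npy',cloud(b));print(a['t'],b['t'],r.pinch_z,a['fx'])
s=r.observe();print(s['position'],s['tool_rot'],s['ft_force'])
E
```

```text
[ 0.48271117 -0.02795778  1.00931787] [0.35647841 0.76610734 0.84515568] 0.0187 368.3189761136177
[0.25457995 0.59740968 0.20979895] [[ 3.91905791e-01  9.20005209e-01 -5.16623168e-04]
 [ 9.20003989e-01 -3.91906115e-01 -1.50264823e-03]
 [-1.58491198e-03  1.13601169e-04 -9.99998738e-01]] [0.6482719  0.21260979 0.06441648]
```

View pics/1.png

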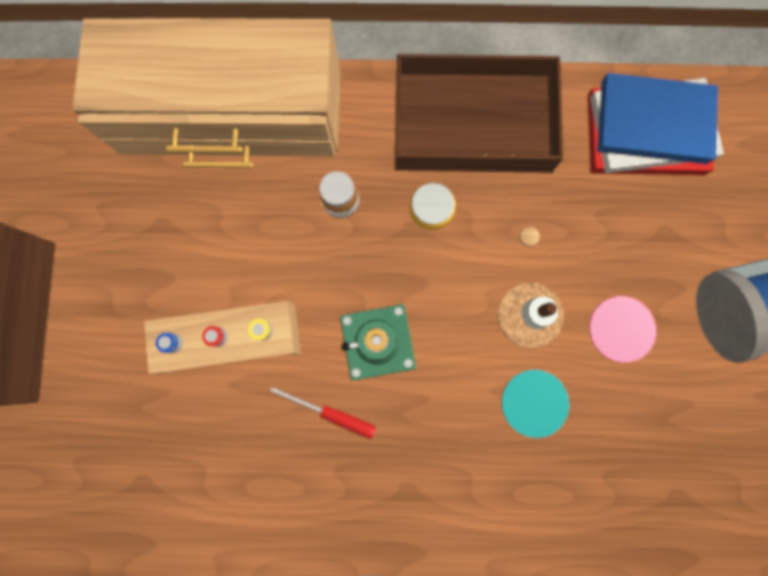

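View pics/2.png

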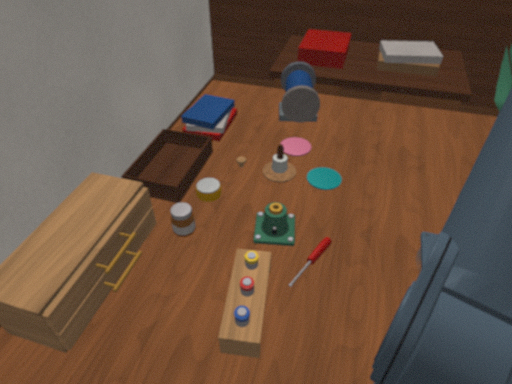

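The top view shows the red arbor in the rack's middle hole (213,337), the stand at (376,341), and the mallet on its cork mat at (531,314). The pink (623,328) and teal (536,403) discs are look-alikes, since only (531,314) has cork colour. The blue (167,343) and yellow (259,330) arbors are to be left alone.

```bash
cat > m.py <<'E'
from h import *
def circ(P,mask,zlo,zhi,d=None):
    q=P[mask&(P[...,2]>zlo)&(P[...,2]<zhi)]
    if len(q)<4: return len(q)
    return len(q),q.mean(0).round(4),((q.min(0)+q.max(0))/2).round(4)
def near(P,x,y,rr): return np.hypot(P[...,0]-x,P[...,1]-y)<rr
E
python3 - <<'E'
from m import *
P=np.load('top.npy')
for n,(u,v) in dict(blue=(167,343),red=(213,337),yel=(259,330),nose=(376,341),mal=(545,311),mat=(531,314),knob=(530,236),jar=(338,188),tin=(433,204),sd=(350,420),cup=(735,315),rackL=(150,346),rackR=(292,325)).items():
    print(n,P[int(v/1.5),int(u/1.5)].round(3))
for n,(u,v,zl,zh,rr) in dict(red=(213,337,.09,.12,.03),blue=(167,343,.09,.12,.03),yel=(259,330,.09,.12,.03),nose=(376,341,.08,.12,.04),sleeve=(376,341,.092,.12,.04),mat=(531,314,.003,.01,.07),handle=(545,311,.07,.13,.04),head=(545,311,.04,.065,.05)).items():
    p=P[int(v/1.5),int(u/1.5)]; print(n,circ(P,near(P,p[0],p[1],rr),zl,zh))
f=cv2.imread('pics/1.png'); c=np.hstack([cv2.resize(f[290:390,140:290],(600,400),interpolation=2)[:, :],cv2.resize(f[270:370,490:540],(200,400))]); cv2.imwrite('pics/3.png',c)
E
```

```text
blue [0.512 0.346 0.108]
red [0.523 0.269 0.108]
yel [0.535 0.196 0.107]
nose [0.523 0.005 0.074]
mal [ 0.576 -0.274  0.103]
mat [ 0.575 -0.263  0.054]
knob [ 0.719 -0.269  0.031]
jar [0.785 0.075 0.087]
tin [ 0.772 -0.092  0.04 ]
sd [0.385 0.048 0.02 ]
cup [ 0.57  -0.562  0.143]
rackL [0.507 0.39  0.069]
rackR [0.549 0.152 0.054]
red (171, array([0.5232, 0.2707, 0.1044]), array([0.5235, 0.2716, 0.101 ]))
blue (176, array([0.5106, 0.3478, 0.1044]), array([0.5109, 0.3497, 0.1021]))
yel (162, array([0.5358, 0.1961, 0.1048]), array([0.5361, 0.1973, 0.1013]))
nose (454, array([0.5233, 0.0041, 0.09  ]), array([0.5237, 0.0042, 0.0908]))
sleeve (132, array([0.5236, 0.0042, 0.0971]), array([0.5243, 0.0039, 0.0972]))
mat (1057, array([ 0.5754, -0.2664,  0.0062]), array([ 0.5752, -0.2636,  0.0065]))
handle (94, array([ 0.5785, -0.2788,  0.0986]), array([ 0.5789, -0.2815,  0.0906]))
head (234, array([ 0.5782, -0.2767,  0.0549]), array([ 0.5798, -0.2824,  0.0521]))
```

View pics/3.png

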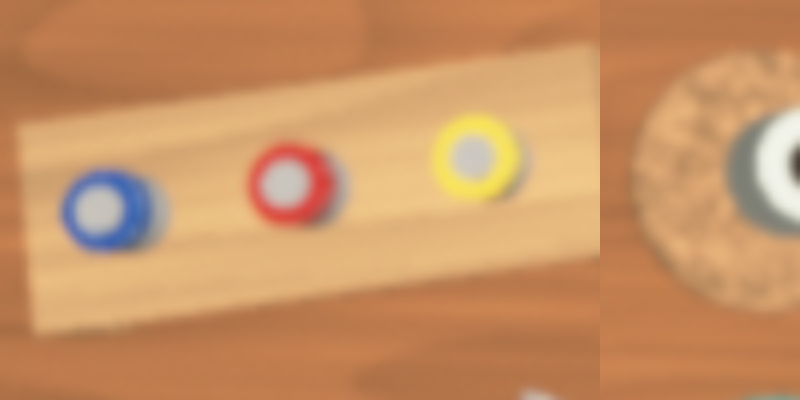

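The enlarged crop confirms the red-banded arbor sits in the middle hole, between blue and yellow, and the mat under the mallet is cork. I'm moving above it.

```bash
python3 -m handwheel '[[[24.4,-29.7,0],-5.2],[[24.4,-29.7,0],-5.2],[[24.4,-29.7,0],-5.2],[[24.4,-29.7,0],-5.2],[[24.4,-29.7,0],-5.2],[[24.4,-29.7,0],-5.2],[[24.4,-29.7,0],-5.2],[[24.4,-29.7,0],-5.2],[[24.4,-29.7,0],-5.2],[[24.4,-29.7,0],-5.2],[[24.4,-29.7,0],-5.2],[[0,0,0],0]]' 85
python3 - <<'E'
from m import *
a=cam('wrist'); save(a,'4.png'); P=cloud(a); print(a['t'])
print(circ(P,near(P,.5235,.271,.03),.095,.125), circ(P,near(P,.5235,.271,.016),.105,.125))
for x,y in((.511,.348),(.536,.196)): print(circ(P,near(P,x,y,.03),.095,.12))
E
```

```text
time: 1.1
position: [0.5285, 0.2621, 0.2108]
tool_rot: [[0.988, 0.153, 0.004], [0.153, -0.988, -0.005], [0.003, 0.005, -1.0]]
ft_force: [1.1, -1.6, 0.7]
gripper_width: 0.994
[0.51587235 0.33543183 0.37234797]
(1083, array([0.5239, 0.2755, 0.104 ]), array([0.5241, 0.2742, 0.1019])) (368, array([0.5239, 0.2744, 0.1066]), array([0.5226, 0.2747, 0.1068]))
(1366, array([0.5114, 0.3508, 0.1041]), array([0.5114, 0.3509, 0.1042]))
(949, array([0.5363, 0.1993, 0.104 ]), array([0.5365, 0.1973, 0.1022]))
```

View pics/4.png

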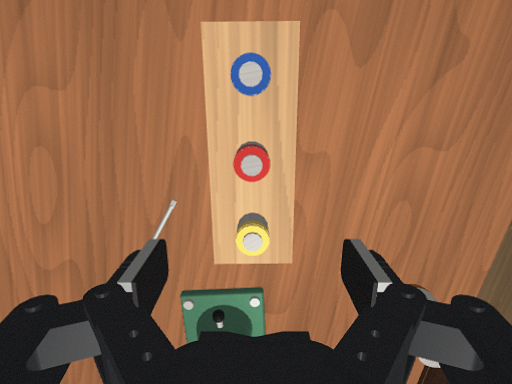

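The wrist view shows the red button at (251,165), with blue above it and yellow below. I'm centring over it and descending.

```bash
python3 -m handwheel '[[[-5,11,-20],0],[[0,0,-30],0],[[0,0,-30],0],[[0,0,-25],0],[[0,0,-17],0],[[0,0,-14],0],[[0,0,0],0],[[0,0,0],0]]' 85
python3 -m handwheel '[[[0,0,0],0],[[0,0,0],0],[[0,0,0],0],[[0,0,0],0],[[0,0,0],0],[[0,0,0],0],[[0,0,0],0],[[0,0,0],0]]' 20 60
```

```text
time: 1.82
position: [0.517, 0.2829, 0.074]
tool_rot: [[0.985, 0.171, -0.002], [0.171, -0.985, -0.001], [-0.002, 0.0, -1.0]]
ft_force: [0.8, -0.2, 1.3]
gripper_width: 0.996
time: 2.48
position: [0.5196, 0.2831, 0.0762]
tool_rot: [[0.986, 0.169, 0.003], [0.169, -0.986, 0.002], [0.003, -0.001, -1.0]]
ft_force: [-0.2, 0.4, 6.8]
gripper_width: 0.342
```

The arm was still settling when I measured, so I gripped about 9 mm off-centre (the opening reads a chord of 29 mm). I'll reopen and measure again at rest.

```bash
python3 -m handwheel '[[[0,0,0],0],[[0,0,0],0],[[0,0,0],0],[[0,0,0],0],[[0,0,30],0],[[0,0,30],0],[[4,-9,10],0],[[0,0,0],0],[[0,0,0],0],[[0,0,0],0],[[0,0,0],0]]' 85 
python3 - <<'E'
from m import *
a=cam('wrist'); P=cloud(a); print(r.observe()['position'])
print(circ(P,near(P,.5235,.272,.03),.095,.125), circ(P,near(P,.5235,.272,.03),.1065,.125))
for x,y in((.511,.348),(.536,.196)): print(circ(P,near(P,x,y,.03),.1065,.12))
a=cam('top'); P=cloud(a)
print(circ(P,near(P,.5235,.272,.03),.095,.125), circ(P,near(P,.5235,.272,.03),.1065,.125))
E
```

```text
time: 3.4
position: [0.521, 0.2731, 0.143]
tool_rot: [[0.986, 0.169, -0.002], [0.169, -0.986, -0.001], [-0.003, 0.001, -1.0]]
ft_force: [0.3, -0.2, -0.6]
gripper_width: 0.995
[0.5210938  0.27316596 0.14314681]
(1751, array([0.5204, 0.2755, 0.104 ]), array([0.5208, 0.274 , 0.1018])) (340, array([0.5211, 0.2735, 0.1071]), array([0.5207, 0.2737, 0.1075]))
(422, array([0.5111, 0.351 , 0.1071]), array([0.5112, 0.3507, 0.1079]))
(326, array([0.5366, 0.1967, 0.1071]), array([0.5364, 0.1967, 0.1075]))
(165, array([0.5199, 0.2704, 0.105 ]), array([0.5198, 0.2717, 0.1037])) (57, array([0.5202, 0.2738, 0.108 ]), array([0.5207, 0.2741, 0.1091]))
```

```bash
python3 -m handwheel '[[[0,0.5,-25],0],[[0,0,-20],0],[[0,0,-14],0],[[0,0,-8],0],[[0,0,-1],0],[[0,0,0],0],[[0,0,0],0]]' 85
python3 -m handwheel '[[[0,0,0],0],[[0,0,0],0],[[0,0,0],0],[[0,0,0],0],[[0,0,0],0],[[0,0,0],0],[[0,0,0],0]]' 20 80
python3 -m handwheel '[[[0,0,10],0],[[0,0,25],0],[[0,0,30],0],[[0,0,30],0],[[0,0,0],0],[[0,0,0],0],[[0,0,0],0],[[0,0,0],0]]'
```

```text
time: 4.08
position: [0.5228, 0.2741, 0.0773]
tool_rot: [[0.986, 0.169, 0.001], [0.169, -0.986, 0.001], [0.001, -0.0, -1.0]]
ft_force: [0.2, -0.4, -1.2]
gripper_width: 0.996
time: 4.67
position: [0.5223, 0.274, 0.0774]
tool_rot: [[0.986, 0.169, 0.0], [0.169, -0.986, 0.001], [0.0, -0.0, -1.0]]
ft_force: [-2.8, -1.0, 5.8]
gripper_width: 0.332
time: 5.33
position: [0.5208, 0.2732, 0.1701]
tool_rot: [[0.986, 0.169, -0.003], [0.169, -0.986, -0.002], [-0.003, 0.001, -1.0]]
ft_force: [-0.6, 1.0, -3.2]
gripper_width: 0.332
```

```bash
python3 -m handwheel '[[[0,0,30],0],[[0,-20,5],0],[[0,-35,0],0],[[0,-35,0],0],[[0,-35,0],0],[[0,-35,0],0],[[0,-35,0],0],[[0,-35,0],0],[[0,-35,0],0],[[0,-35,0],0],[[0,-30,0],0]]'
python3 -m handwheel '[[[0,0,0],0],[[0,0,0],0],[[0,0,0],0],[[0,0,0],0],[[0,0,0],0],[[0,0,0],0]]'
python3 - <<'E'
from m import *
a=cam('wrist'); P=cloud(a); save(a,'5.png'); print(r.observe()['position'],a['t'])
m=near(P,.5237,.004,.024)
q=P[m&(P[...,2]>.092)&(P[...,2]<.105)]
def fit(q):
    h=cv2.minEnclosingCircle((q[:,:2]*1000).astype(np.float32)); return h
print(len(q),np.median(q[:,2]),fit(q),q.mean(0))
q=P[near(P,.5237,.004,.045)&(P[...,2]>.083)&(P[...,2]<.091)];print(len(q),np.median(q[:,2]),fit(q),q.mean(0))
b=cam('side'); save(b,'6.png')
E
```

```text
time: 6.25
position: [0.5207, -0.0589, 0.2054]
tool_rot: [[0.986, 0.168, -0.003], [0.168, -0.986, -0.001], [-0.003, 0.0, -1.0]]
ft_force: [1.3, -0.2, -2.8]
gripper_width: 0.332
time: 6.75
position: [0.5221, -0.0551, 0.2063]
tool_rot: [[0.985, 0.171, -0.001], [0.171, -0.985, 0.0], [-0.0, -0.0, -1.0]]
ft_force: [0.2, 0.1, -3.5]
gripper_width: 0.33
[ 0.52219025 -0.05525816  0.20643755] [0.5088394  0.01722774 0.36828309]
1004 0.0956757236850346 ((523.9161376953125, 2.966301202774048), 18.479942321777344) [0.52376004 0.00352443 0.09556538]
2358 0.085405476156757 ((523.9653930664062, 3.2329437732696533), 32.02091598510742) [0.52374079 0.00424039 0.08541248]
```

View pics/5.png

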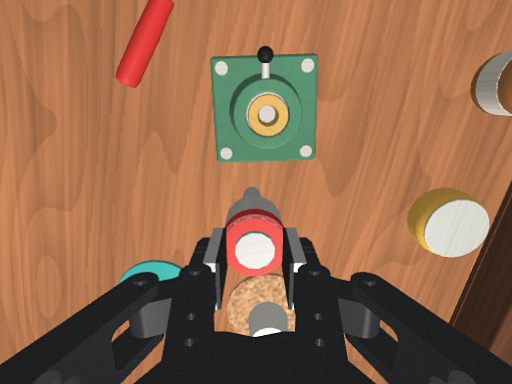

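The wrist view shows the arbor held upright between the pads (head at (255,250)) and the sleeve at (267,114). I'll measure the held arbor's axis in the same camera.

```bash
python3 - <<'E'
from m import *
a=cam('wrist'); P=cloud(a); s=r.observe()['position']; f=a['frame'].astype(int)
print(np.array(s))
for (u,v) in ((255,252),(255,230),(253,190),(252,200)): print(P[v,u].round(4))
q=P[(P[...,2]>s[2]+.027)&(P[...,2]<s[2]+.038)&near(P,s[0],s[1],.017)&(f.min(2)>150)]
print(len(q),q.mean(0).round(4),(np.array(cv2.minEnclosingCircle((q[:,:2]*1000).astype(np.float32))[0])))
# shank pixels
for v in range(186,208,4):
    u=np.arange(225,285); z=P[v,225:285]; k=(z[:,2]>.13)&(z[:,2]<.21); print(v,k.sum(),z[k].mean(0).round(4), u[k].mean())
E
```

```text
[ 0.52218165 -0.05573583  0.20654283]
[ 0.5221 -0.0563  0.2365]
[ 0.5203 -0.0462  0.2329]
[ 0.5196 -0.0489  0.1594]
[ 0.5175 -0.0395  0.2082]
1125 [ 0.5219 -0.0558  0.2358] [521.92028809 -56.13794327]
186 5 [ 0.5189 -0.05    0.146 ] 252.0
190 14 [ 0.5186 -0.0501  0.1563] 251.5
194 17 [ 0.519  -0.0494  0.1675] 252.0
198 25 [ 0.5182 -0.04    0.2031] 253.04
202 20 [ 0.5183 -0.0417  0.2053] 252.6
206 11 [ 0.518  -0.0443  0.2051] 251.54545454545453
```

```bash
python3 -m handwheel '[[[2,29,0],0],[[0,29.5,0],0],[[0,0,0],0],[[0,0,0],0],[[0,0,0],0],[[0,0,0],0],[[0,0,0],0],[[0,0,0],0]]'
python3 -m handwheel '[[[0,0,-10],0],[[0,0,-10],0],[[0,0,-10],0],[[0,0,0],0],[[0,0,0],0],[[0,0,0],0],[[0,0,0],0]]'

```

```text
time: 7.57
position: [0.5242, 0.0014, 0.2066]
tool_rot: [[0.986, 0.167, 0.0], [0.167, -0.986, -0.0], [0.0, 0.0, -1.0]]
ft_force: [-0.6, 0.1, -3.9]
gripper_width: 0.332
time: 8.15
position: [0.5246, 0.0022, 0.1769]
tool_rot: [[0.986, 0.169, 0.001], [0.169, -0.986, -0.0], [0.001, 0.0, -1.0]]
ft_force: [-0.5, 0.4, -3.0]
gripper_width: 0.332
```

```bash
python3 -m handwheel '[[[0,0.8,-10],0],[[0,0,-10],0],[[0,0,-8],0],[[0,0,-8],0],[[0,0,-6],0],[[0,0,-5],0],[[0,0,0],0],[[0,0,0],0],[[0,0,0],0]]'
python3 -m handwheel '[[[0,0,-2],0],[[0,0,-2],0],[[0,0,-2],0],[[0,0,0],0],[[0,0,0],0],[[0,0,0],0]]'
```

```text
time: 8.9
position: [0.5244, 0.0031, 0.1297]
tool_rot: [[0.986, 0.169, 0.0], [0.169, -0.986, -0.0], [0.0, 0.0, -1.0]]
ft_force: [1.4, 0.6, -3.7]
gripper_width: 0.331
time: 9.4
position: [0.5245, 0.0032, 0.1236]
tool_rot: [[0.986, 0.169, 0.001], [0.169, -0.986, -0.0], [0.001, 0.0, -1.0]]
ft_force: [3.8, 0.3, -5.0]
gripper_width: 0.333
```

```bash
python3 -m handwheel '[[[1,0,-1.5],0],[[0,0,-1.5],0],[[0,0,-1.5],0],[[0,0,-1.5],0],[[0,0,0],0],[[0,0,0],0],[[0,0,0],0]]'
python3 -m handwheel '[[[0,0,-1],0],[[0,0,-1],0],[[0,0,0],0],[[0,0,0],0],[[0,0,0],0]]'
```

```text
time: 9.98
position: [0.5252, 0.0031, 0.1174]
tool_rot: [[0.986, 0.169, -0.0], [0.169, -0.986, -0.0], [-0.0, 0.0, -1.0]]
ft_force: [2.6, 0.9, -4.5]
gripper_width: 0.33
time: 10.4
position: [0.5252, 0.0031, 0.1156]
tool_rot: [[0.986, 0.169, 0.0], [0.169, -0.986, -0.0], [0.0, 0.0, -1.0]]
ft_force: [1.5, 0.2, -3.4]
gripper_width: 0.334
```

```bash
python3 -m handwheel '[[[0,0,-1],0],[[0,0,-1],0],[[0,0,0],0],[[0,0,0],0],[[0,0,0],0]]'
python3 -m handwheel '[[[0,0,-1],0],[[0,0,-0.5],0],[[0,0,0],0],[[0,0,0],0],[[0,0,0],0]]'
python3 -m handwheel '[[[0,0,-0.5],0],[[0,0,-0.5],0],[[0,0,0],0],[[0,0,0],0],[[0,0,0],0]]'
```

```text
time: 10.82
position: [0.5253, 0.0031, 0.1136]
tool_rot: [[0.986, 0.169, 0.0], [0.169, -0.986, 0.0], [0.0, 0.0, -1.0]]
ft_force: [2.4, 1.4, -3.0]
gripper_width: 0.332
time: 11.23
position: [0.5253, 0.0032, 0.1123]
tool_rot: [[0.986, 0.169, 0.0], [0.169, -0.986, 0.0], [0.0, -0.0, -1.0]]
ft_force: [1.5, 0.9, 4.1]
gripper_width: 0.336
time: 11.65
position: [0.5253, 0.0032, 0.1114]
tool_rot: [[0.986, 0.169, 0.0], [0.169, -0.986, 0.0], [0.0, -0.0, -1.0]]
ft_force: [0.0, 1.5, 5.2]
gripper_width: 0.335
```

```bash
python3 - <<'E'
from m import *
a=cam('wrist'); P=cloud(a); s=np.array(r.observe()['position']); f=a['frame'].astype(int)
q=P[(P[...,2]>s[2]+.025)&(P[...,2]<s[2]+.038)&near(P,s[0],s[1],.017)&(f.min(2)>150)]
print(s,len(q),q.mean(0).round(4))
B=(f[...,0]>140)&(f[...,0]-f[...,2]>60)&(f[...,1]-f[...,2]>20)&near(P,.524,.003,.03)
q=P[B];print(len(q), np.percentile(q[:,2],[2,20,50,80,98]).round(4))
b=cam('side'); im=b['frame'][180:260,230:320]; w=a['frame'][150:350,150:370]
cv2.imwrite('pics/7.png',np.hstack([cv2.resize(im,(400,356),interpolation=2),cv2.resize(w,(392,356))])[...,::-1])
E
```

```text
[0.52528715 0.00320439 0.11139572] 1124 [0.5248 0.0028 0.1408]
450 [0.0938 0.0952 0.0958 0.1043 0.1814]
```

View pics/7.png

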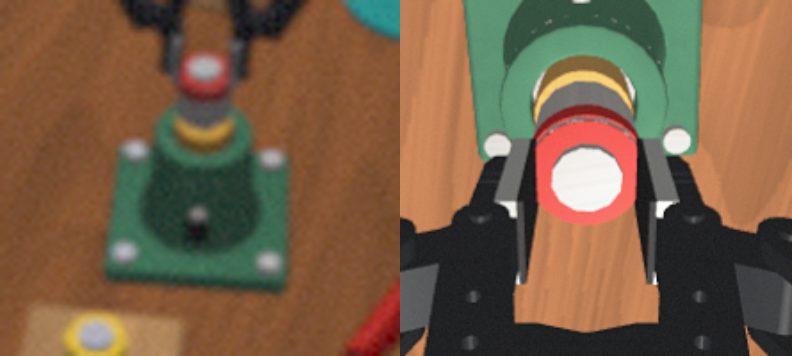

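The crops show the shank down in the brass sleeve with a small gap, and the sleeve still proud. The arbor has not slipped in the grip. I'll ease it down a little more for margin on the 7.5 mm limit.

```bash
python3 -m handwheel '[[[0,0,-0.5],0],[[0,0,0],0],[[0,0,0],0]]'
python3 -m handwheel '[[[0,0,-0.5],0],[[0,0,0],0],[[0,0,0],0]]'
python3 -m handwheel '[[[0,0,-0.5],0],[[0,0,0],0],[[0,0,0],0]]'
python3 - <<'E'
from m import *
a=cam('wrist'); P=cloud(a); s=np.array(r.observe()['position']); f=a['frame'].astype(int)
q=P[(P[...,2]>s[2]+.02)&(P[...,2]<s[2]+.038)&near(P,s[0],s[1],.017)&(f.min(2)>150)]
print(s,len(q),q.mean(0).round(4))
B=(f[...,0]>140)&(f[...,0]-f[...,2]>60)&(f[...,1]-f[...,2]>20)&near(P,.524,.003,.03)
q=P[B];q=q[(q[:,2]<.1)&(q[:,2]>.092)];print(len(q), np.percentile(q[:,2],[20,50,80]).round(4))
E
```

```text
time: 12.0
position: [0.5253, 0.0032, 0.111]
tool_rot: [[0.986, 0.169, 0.0], [0.169, -0.986, 0.0], [0.0, -0.0, -1.0]]
ft_force: [-0.1, 1.0, 7.7]
gripper_width: 0.333
time: 12.25
position: [0.5253, 0.0032, 0.1105]
tool_rot: [[0.986, 0.169, 0.0], [0.169, -0.986, 0.0], [0.0, -0.0, -1.0]]
ft_force: [0.2, 1.5, 6.6]
gripper_width: 0.332
time: 12.5
position: [0.5253, 0.0032, 0.11]
tool_rot: [[0.986, 0.169, 0.0], [0.169, -0.986, 0.0], [0.0, -0.0, -1.0]]
ft_force: [0.6, 1.1, 6.7]
gripper_width: 0.332
[0.52528401 0.00324496 0.10998284] 1132 [0.5247 0.0028 0.1394]
333 [0.0937 0.0942 0.0947]
```

The force plateaus at about 10 N net and the sleeve is just starting to creep, with roughly 8.8 mm still proud. It is wedged, so I'm releasing.

```bash
python3 -m handwheel '[[[0,0,0],0],[[0,0,0],0],[[0,0,0],0],[[0,0,0],0],[[0,0,0],0],[[0,0,0],0],[[0,0,0],0]]' 85 
python3 -m handwheel '[[[0,0,10],0],[[0,0,20],0],[[0,0,30],0],[[0,0,30],0],[[0,0,20],0],[[0,-15,0],0],[[0,-30,0],0],[[0,-15,0],0],[[0,0,0],0],[[0,0,0],0],[[0,0,0],0],[[0,0,0],0]]'
python3 - <<'E'
from m import *
a=cam('wrist'); P=cloud(a); save(a,'8.png'); s=np.array(r.observe()['position'])
def fit(q):return len(q),np.median(q[:,2]).round(4),cv2.minEnclosingCircle((q[:,:2]*1000).astype(np.float32)),q.mean(0).round(4)
n=near(P,.5239,.003,.04)
for lo,hi in((.083,.09),(.091,.099),(.128,.136),(.1365,.145)):
    print(fit(P[n&(P[...,2]>lo)&(P[...,2]<hi)]))
# mallet
n=near(P,.578,-.279,.04)
for lo,hi in((.04,.058),(.09,.12)):
    q=P[n&(P[...,2]>lo)&(P[...,2]<hi)]; print(len(q), len(q)>5 and fit(q))
E
```

```text
time: 13.13
position: [0.5251, 0.003, 0.1095]
tool_rot: [[0.986, 0.169, -0.0], [0.169, -0.986, -0.0], [-0.0, 0.0, -1.0]]
ft_force: [0.5, 0.4, -0.6]
gripper_width: 0.994
time: 14.13
position: [0.5253, -0.0555, 0.2197]
tool_rot: [[0.985, 0.171, -0.0], [0.171, -0.985, 0.001], [0.0, -0.001, -1.0]]
ft_force: [-0.6, 0.0, 0.5]
gripper_width: 0.996
(1948, np.float64(0.0854), ((524.0001831054688, 3.09448504447937), 31.91655731201172), array([0.5228, 0.0055, 0.0854]))
(35, np.float64(0.0926), ((517.0537109375, 12.033926963806152), 14.240544319152832), array([0.5137, 0.0155, 0.0928]))
(1146, np.float64(0.1329), ((523.8440551757812, 3.1782612800598145), 17.267332077026367), array([0.5236, 0.0037, 0.133 ]))
(143, np.float64(0.1369), ((523.6687622070312, 3.4103846549987793), 9.745549201965332), array([0.5236, 0.0039, 0.137 ]))
678 (678, np.float64(0.0543), ((580.2555541992188, -279.1816711425781), 25.051258087158203), array([ 0.5768, -0.2688,  0.0516]))
0 False
```

View pics/8.png

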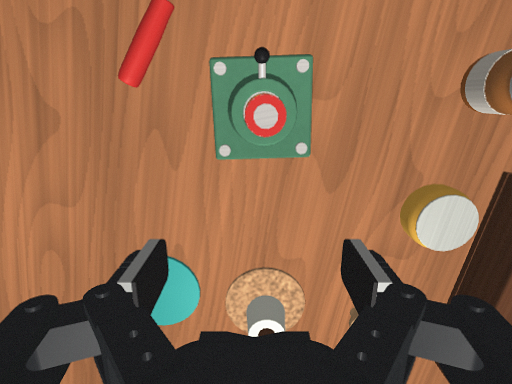

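The arbor stands released and centred in the stand (button at (265,116), fit within 0.3 mm of the nose axis). Next is the mallet. I'll overshoot in y so the wrist camera looks straight down on it.

```bash
python3 -m handwheel '[[[6.7,-30,0],0],[[6.7,-37,0],0],[[6.7,-37,0],0],[[6.7,-37,0],0],[[6.7,-37,0],0],[[6.7,-37,0],0],[[6.7,-37,0],0],[[6.7,-33,0],0],[[0,0,0],0],[[0,0,0],0],[[0,0,0],0],[[0,0,0],0]]'
python3 - <<'E'
from m import *
a=cam('wrist'); P=cloud(a); save(a,'9.png'); s=np.array(r.observe()['position']); f=a['frame'].astype(int)
print(s)
def fit(q):return len(q),np.median(q[:,2]).round(4),cv2.minEnclosingCircle((q[:,:2]*1000).astype(np.float32)),q.mean(0).round(4)
n=near(P,.578,-.279,.045)
for lo,hi in((.035,.058),(.05,.058),(.08,.12),(.1,.12)):
    q=P[n&(P[...,2]>lo)&(P[...,2]<hi)]; print(lo,hi,len(q), len(q)>5 and fit(q))
print(fit(P[near(P,.575,-.268,.075)&(P[...,2]>.0035)&(P[...,2]<.012)]))
E
```

```text
time: 15.18
position: [0.5795, -0.3396, 0.2193]
tool_rot: [[0.985, 0.171, -0.0], [0.171, -0.985, 0.002], [0.0, -0.002, -1.0]]
ft_force: [-0.1, 0.2, 0.3]
gripper_width: 0.997
[ 0.57942596 -0.33969579  0.21945328]
0.035 0.058 1293 (1293, np.float64(0.0545), ((580.5866088867188, -282.7421875), 26.244237899780273), array([ 0.5796, -0.2815,  0.054 ]))
0.05 0.058 1237 (1237, np.float64(0.0545), ((581.0289306640625, -283.3611755371094), 25.114816665649414), array([ 0.5801, -0.2821,  0.0545]))
0.08 0.12 502 (502, np.float64(0.1052), ((580.9830932617188, -283.5562744140625), 11.899919509887695), array([ 0.5803, -0.2828,  0.1025]))
0.1 0.12 349 (349, np.float64(0.1061), ((580.91015625, -283.4363708496094), 9.515342712402344), array([ 0.5807, -0.2831,  0.1055]))
(5287, np.float64(0.0046), ((579.0465698242188, -273.9143981933594), 59.56690979003906), array([ 0.578 , -0.2678,  0.0046]))
```

View pics/9.png

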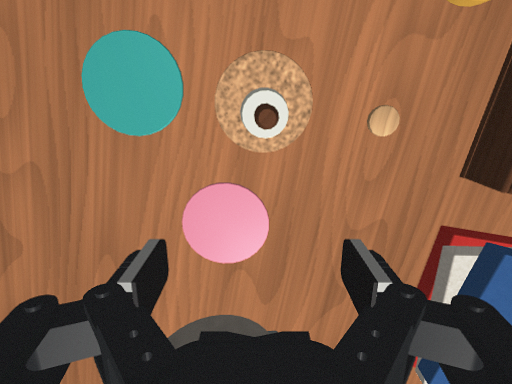

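The view shows the mallet's dark handle at (267,116) on the cork mat, centre (264,101), with the pink and teal discs being plain look-alikes. Mallet axis is (0.581, -0.283) and mat centre is (0.579, -0.274).

```bash
python3 -m handwheel '[[[1.5,28,0],0],[[0,28.5,0],0],[[0,0,-20],0],[[0,0,-30],0],[[0,0,-30],0],[[0,0,-10],0],[[0,0,0],0],[[0,0,0],0],[[0,0,0],0],[[0,0,0],0]]'
```

```text
time: 16.07
position: [0.5815, -0.2861, 0.1317]
tool_rot: [[0.986, 0.169, 0.003], [0.169, -0.986, -0.001], [0.003, 0.002, -1.0]]
ft_force: [-0.5, -0.1, -0.4]
gripper_width: 0.994
```

```bash
python3 - <<'E'
from m import *
a=cam('wrist'); P=cloud(a); s=np.array(r.observe()['position'])
print(s)
def fit(q):return len(q),np.median(q[:,2]).round(4),cv2.minEnclosingCircle((q[:,:2]*1000).astype(np.float32)),q.mean(0).round(4)
n=near(P,.581,-.283,.03)
for lo,hi in((.1,.115),): print(fit(P[n&(P[...,2]>lo)&(P[...,2]<hi)]))
E
```

```text
[ 0.58137135 -0.2860677   0.13143581]
(597, np.float64(0.1063), ((580.5552368164062, -283.1152038574219), 9.856389045715332), array([ 0.5804, -0.2817,  0.1056]))
```

```bash
python3 -m handwheel '[[[-0.7,2.5,-20],0],[[0,0,-20],0],[[0,0,-15],0],[[0,0,-10],0],[[0,0,-6],0],[[0,0,0],0],[[0,0,0],0],[[0,0,0],0],[[0,0,0],0]]'
python3 -m handwheel '[[[0,0,0],0],[[0,0,0],0],[[0,0,0],0],[[0,0,0],0],[[0,0,0],0],[[0,0,0],0],[[0,0,0],0],[[0,0,0],0]]' 10 120
```

```text
time: 16.87
position: [0.5803, -0.2834, 0.0597]
tool_rot: [[0.986, 0.169, 0.002], [0.169, -0.986, -0.001], [0.001, 0.001, -1.0]]
ft_force: [-0.1, -1.0, 0.6]
gripper_width: 0.993
time: 17.53
position: [0.5802, -0.283, 0.0591]
tool_rot: [[0.986, 0.169, 0.001], [0.169, -0.986, -0.0], [0.001, 0.0, -1.0]]
ft_force: [0.2, 0.7, 4.7]
gripper_width: 0.234
```

```bash
python3 -m handwheel '[[[0,0,10],0],[[0,0,20],0],[[0,0,35],0],[[0,0,35],0],[[0,0,35],0],[[0,0,25],0],[[0,0,0],0],[[0,0,0],0]]'
python3 -m handwheel '[[[-6,25,0],0],[[-7,34,0],0],[[-7,34,0],0],[[-7,34,0],0],[[-7,34,0],0],[[-7,34,0],0],[[-7,34,0],0],[[-6,34,0],0],[[-3,23,0],0],[[0,0,0],0],[[0,0,0],0],[[0,0,0],0]]'
python3 -m handwheel '[[[0,0,0],0],[[0,0,0],0],[[0,0,0],0],[[0,0,0],0]]'
python3 - <<'E'
from m import *
b=cam('side');a=cam('wrist')
cv2.imwrite('pics/10.png',np.hstack([cv2.resize(b['frame'][150:260,230:320],(400,489),interpolation=2),cv2.resize(a['frame'][150:350,150:350],(389,489))])[...,::-1])
E
```

```text
time: 18.2
position: [0.5796, -0.2832, 0.2197]
tool_rot: [[0.986, 0.169, 0.002], [0.169, -0.986, -0.001], [0.001, 0.001, -1.0]]
ft_force: [-0.4, 0.2, -3.5]
gripper_width: 0.231
time: 19.2
position: [0.5214, 0.0023, 0.2173]
tool_rot: [[0.986, 0.169, -0.003], [0.169, -0.986, -0.001], [-0.003, 0.001, -1.0]]
ft_force: [0.1, -1.2, -3.3]
gripper_width: 0.231
time: 19.53
position: [0.5225, 0.0023, 0.2185]
tool_rot: [[0.986, 0.168, -0.0], [0.168, -0.986, -0.0], [-0.0, 0.0, -1.0]]
ft_force: [-0.8, -0.3, -4.7]
gripper_width: 0.231
```

View pics/10.png

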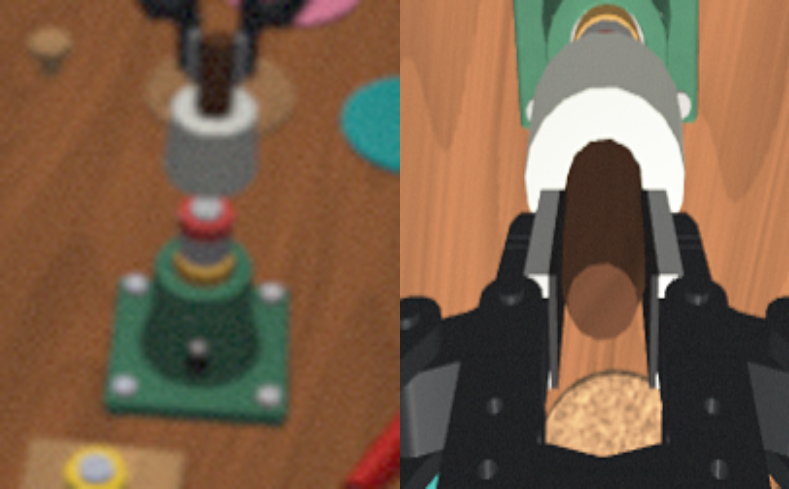

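The mallet hangs upright above the arbor's button in both crops. I'm starting the first tap.

```bash
python3 -m handwheel '[[[1,1,-7],0],[[0,0,-7],0],[[0,0,-6],0],[[0,0,0],0],[[0,0,0],0],[[0,0,0],0],[[0,0,0],0]]'
python3 -m handwheel '[[[0,0,-1],0],[[0,0,-1],0],[[0,0,-1],0],[[0,0,-1],0],[[0,0,-1],0],[[0,0,-1],0],[[0,0,0],0],[[0,0,0],0]]'
python3 -m handwheel '[[[0,0,-0.5],0],[[0,0,-0.5],0],[[0,0,-0.5],0],[[0,0,0],0],[[0,0,0],0]]'
```

```text
time: 20.22
position: [0.5238, 0.0041, 0.1988]
tool_rot: [[0.986, 0.169, 0.001], [0.169, -0.986, 0.0], [0.001, 0.0, -1.0]]
ft_force: [0.0, -0.0, -1.9]
gripper_width: 0.233
time: 20.88
position: [0.5236, 0.0041, 0.1925]
tool_rot: [[0.986, 0.169, -0.0], [0.169, -0.986, -0.0], [-0.0, 0.0, -1.0]]
ft_force: [-1.3, -0.3, -3.3]
gripper_width: 0.233
time: 21.3
position: [0.5236, 0.0041, 0.191]
tool_rot: [[0.986, 0.169, -0.0], [0.169, -0.986, -0.0], [-0.0, 0.0, -1.0]]
ft_force: [0.1, 0.2, -2.7]
gripper_width: 0.231
```

```bash
python3 -m handwheel '[[[0,0,-0.5],0],[[0,0,-0.5],0],[[0,0,-0.5],0],[[0,0,0],0],[[0,0,0],0]]'
python3 -m handwheel '[[[0,0,-0.5],0],[[0,0,-0.5],0],[[0,0,-0.5],0],[[0,0,-0.5],0],[[0,0,0],0],[[0,0,0],0]]'
```

```text
time: 21.72
position: [0.524, 0.0041, 0.1901]
tool_rot: [[0.986, 0.169, 0.001], [0.169, -0.986, 0.0], [0.001, -0.0, -1.0]]
ft_force: [-0.8, 0.9, 5.4]
gripper_width: 0.229
time: 22.22
position: [0.524, 0.0041, 0.188]
tool_rot: [[0.986, 0.169, 0.001], [0.169, -0.986, 0.0], [0.001, 0.0, -1.0]]
ft_force: [-1.8, 0.2, 5.4]
gripper_width: 0.225
```

```bash
python3 -m handwheel '[[[0,0,-0.5],0],[[0,0,-0.5],0],[[0,0,-0.5],0],[[0,0,-0.5],0]]'
python3 -m handwheel '[[[0,0,6],0],[[0,0,6],0],[[0,0,4],0],[[0,0,0],0],[[0,0,0],0],[[0,0,0],0],[[0,0,0],0]]'
python3 -m handwheel '[[[0,0,-5],0],[[0,0,-5],0],[[0,0,-3],0],[[0,0,-1],0],[[0,0,-0.5],0],[[0,0,0],0],[[0,0,0],0],[[0,0,0],0]]'
```

```text
time: 22.55
position: [0.524, 0.004, 0.1861]
tool_rot: [[0.986, 0.169, 0.001], [0.169, -0.986, 0.0], [0.001, 0.0, -1.0]]
ft_force: [0.2, 0.1, 6.6]
gripper_width: 0.234
time: 23.13
position: [0.5233, 0.0041, 0.2013]
tool_rot: [[0.986, 0.169, -0.001], [0.169, -0.986, -0.0], [-0.001, -0.0, -1.0]]
ft_force: [-0.2, -0.1, -3.0]
gripper_width: 0.229
time: 23.8
position: [0.5237, 0.0041, 0.1872]
tool_rot: [[0.986, 0.169, 0.0], [0.169, -0.986, 0.0], [0.0, 0.0, -1.0]]
ft_force: [1.0, 0.1, -3.6]
gripper_width: 0.23
```

```bash
python3 -m handwheel '[[[0,0,-0.5],0],[[0,0,-0.5],0],[[0,0,-0.5],0],[[0,0,-0.5],0],[[0,0,-0.5],0],[[0,0,-0.5],0],[[0,0,-0.5],0],[[0,0,0],0]]'
python3 -m handwheel '[[[0,0,6],0],[[0,0,6],0],[[0,0,4],0],[[0,0,0],0],[[0,0,0],0],[[0,0,0],0],[[0,0,0],0]]'
python3 -m handwheel '[[[0,0,-5],0],[[0,0,-5],0],[[0,0,-3],0],[[0,0,-1],0],[[0,0,-0.5],0],[[0,0,-0.5],0],[[0,0,0],0],[[0,0,0],0],[[0,0,0],0]]'
```

```text
time: 24.47
position: [0.5241, 0.004, 0.1845]
tool_rot: [[0.986, 0.169, 0.001], [0.169, -0.986, 0.0], [0.001, -0.0, -1.0]]
ft_force: [-2.3, 0.5, 5.2]
gripper_width: 0.226
time: 25.05
position: [0.5233, 0.0041, 0.1993]
tool_rot: [[0.986, 0.169, -0.001], [0.169, -0.986, -0.0], [-0.001, 0.0, -1.0]]
ft_force: [-0.6, 0.1, -2.9]
gripper_width: 0.229
time: 25.8
position: [0.5238, 0.0041, 0.1847]
tool_rot: [[0.986, 0.169, 0.0], [0.169, -0.986, 0.0], [0.0, 0.0, -1.0]]
ft_force: [0.1, 0.7, -3.8]
gripper_width: 0.229
```

Third tap, in small steps while watching for the stop.

```bash
python3 -m handwheel '[[[0,0,-0.4],0],[[0,0,-0.4],0],[[0,0,-0.4],0],[[0,0,0],0]]'
python3 -m handwheel '[[[0,0,-0.4],0],[[0,0,-0.4],0],[[0,0,-0.4],0],[[0,0,0],0]]'
python3 -m handwheel '[[[0,0,-0.4],0],[[0,0,-0.3],0],[[0,0,0],0]]'
```

```text
time: 26.13
position: [0.5241, 0.004, 0.1843]
tool_rot: [[0.986, 0.169, 0.001], [0.169, -0.986, 0.0], [0.001, -0.0, -1.0]]
ft_force: [-1.7, 0.5, 5.9]
gripper_width: 0.229
time: 26.47
position: [0.5242, 0.004, 0.1831]
tool_rot: [[0.986, 0.169, 0.001], [0.169, -0.986, 0.0], [0.001, -0.0, -1.0]]
ft_force: [-3.1, -0.8, 6.7]
gripper_width: 0.231
time: 26.72
position: [0.5242, 0.004, 0.1825]
tool_rot: [[0.986, 0.169, 0.001], [0.169, -0.986, 0.0], [0.001, -0.0, -1.0]]
ft_force: [-2.6, -0.6, 6.3]
gripper_width: 0.232
```

```bash
python3 -m handwheel '[[[0,0,-0.3],0],[[0,0,-0.3],0],[[0,0,0],0]]'
python3 -m handwheel '[[[0,0,-0.3],0],[[0,0,-0.3],0],[[0,0,0],0]]'
```

```text
time: 26.97
position: [0.5242, 0.004, 0.1819]
tool_rot: [[0.986, 0.169, 0.001], [0.169, -0.986, 0.0], [0.001, -0.0, -1.0]]
ft_force: [-1.0, -0.5, 7.0]
gripper_width: 0.229
time: 27.22
position: [0.5243, 0.004, 0.1815]
tool_rot: [[0.986, 0.169, 0.001], [0.169, -0.986, 0.0], [0.001, -0.0, -1.0]]
ft_force: [-2.1, -0.4, 8.2]
gripper_width: 0.233
```

```bash
python3 -m handwheel '[[[0,0,-0.3],0],[[0,0,-0.3],0],[[0,0,0],0]]'
python3 -m handwheel '[[[0,0,-0.3],0],[[0,0,0],0]]'
python3 -m handwheel '[[[0,0,-0.3],0],[[0,0,0],0]]'
```

```text
time: 27.47
position: [0.5245, 0.004, 0.1814]
tool_rot: [[0.986, 0.169, 0.002], [0.169, -0.986, 0.001], [0.002, -0.0, -1.0]]
ft_force: [-3.5, -0.0, 12.2]
gripper_width: 0.232
time: 27.63
position: [0.5246, 0.0039, 0.1813]
tool_rot: [[0.986, 0.169, 0.002], [0.169, -0.986, 0.001], [0.002, -0.0, -1.0]]
ft_force: [-4.7, -0.6, 14.1]
gripper_width: 0.231
time: 27.8
position: [0.5247, 0.004, 0.1813]
tool_rot: [[0.986, 0.169, 0.002], [0.169, -0.986, 0.001], [0.002, -0.0, -1.0]]
ft_force: [-5.4, 0.0, 17.4]
gripper_width: 0.23
```

The sleeve is on the stop: position holds at 181.3 mm while force climbs about 9 N per mm of command. I'll lift clear, then give the firm locking tap at around 29 N.

```bash
python3 -m handwheel '[[[0,0,6],0],[[0,0,6],0],[[0,0,0],0],[[0,0,0],0],[[0,0,0],0],[[0,0,0],0]]'
python3 -m handwheel '[[[0,0,-4],0],[[0,0,-3],0],[[0,0,-2],0],[[0,0,-1],0],[[0,0,-0.5],0],[[0,0,-0.5],0],[[0,0,-0.5],0],[[0,0,-0.5],0],[[0,0,0],0],[[0,0,0],0]]'
python3 -m handwheel '[[[0,0,-0.3],0],[[0,0,-0.3],0],[[0,0,0],0],[[0,0,0],0]]'
```

```text
time: 28.3
position: [0.5233, 0.0041, 0.1907]
tool_rot: [[0.986, 0.169, -0.001], [0.169, -0.986, -0.0], [-0.001, 0.0, -1.0]]
ft_force: [-0.1, 1.2, -3.5]
gripper_width: 0.229
time: 29.13
position: [0.5242, 0.0039, 0.1812]
tool_rot: [[0.986, 0.169, 0.001], [0.169, -0.986, 0.001], [0.001, -0.001, -1.0]]
ft_force: [-5.4, 0.3, 19.4]
gripper_width: 0.227
time: 29.47
position: [0.5244, 0.0038, 0.1811]
tool_rot: [[0.986, 0.168, 0.001], [0.168, -0.986, 0.001], [0.002, -0.001, -1.0]]
ft_force: [-6.9, -0.1, 24.0]
gripper_width: 0.23
```

```bash
python3 -m handwheel '[[[0,0,-0.2],0],[[0,0,0],0],[[0,0,0],0]]'
python3 -m handwheel '[[[0,0,3],0],[[0,0,8],0],[[0,0,15],0],[[0,0,15],0],[[0,0,0],0],[[0,0,0],0],[[0,0,0],0],[[0,0,0],0]]'
python3 - <<'E'
from m import *
a=cam('wrist'); P=cloud(a);b=cam('top');Q=cloud(b);c=cam('side')
print(circ(Q,near(Q,.524,.003,.045),.08,.09))
cv2.imwrite('pics/11.png',np.hstack([cv2.resize(c['frame'][170:260,230:320],(480,480),interpolation=2),cv2.resize(a['frame'][110:310,150:350],(320,480))])[...,::-1])
E
```

```text
time: 29.72
position: [0.5245, 0.0039, 0.1811]
tool_rot: [[0.986, 0.168, 0.002], [0.168, -0.986, 0.001], [0.002, -0.001, -1.0]]
ft_force: [-6.7, -1.1, 25.1]
gripper_width: 0.236
time: 30.38
position: [0.5228, 0.0041, 0.2182]
tool_rot: [[0.986, 0.169, -0.002], [0.169, -0.986, -0.0], [-0.002, -0.0, -1.0]]
ft_force: [0.3, 0.2, -2.8]
gripper_width: 0.229
0
```

View pics/11.png

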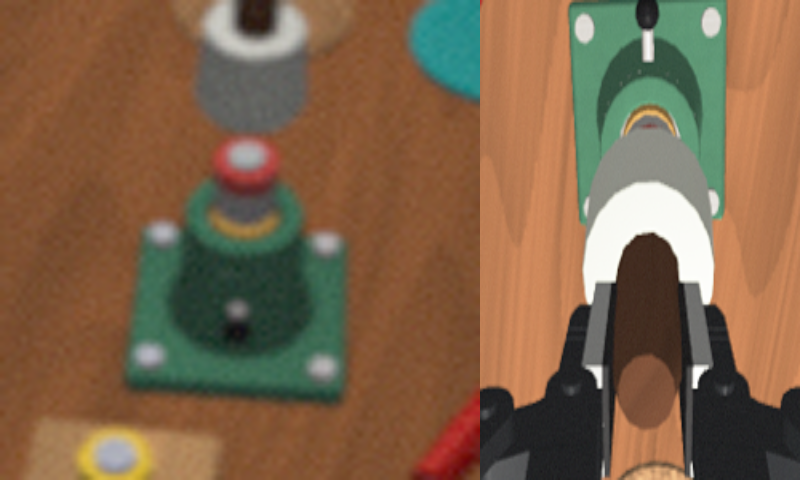

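The sleeve looks level with the nose in the side crop. I'll check the heights by depth on the way back to the mat.

```bash
python3 -m handwheel '[[[0,-30,0],0],[[0,-35,0],0],[[0,-35,0],0],[[0,0,0],0],[[0,0,0],0],[[0,0,0],0],[[0,0,0],0],[[0,0,0],0]]'
python3 - <<'E'
from m import *
a=cam('wrist'); P=cloud(a); s=np.array(r.observe()['position']);print(s)
q=P[near(P,.5239,.0032,.04)]; h,e=np.histogram(q[:,2],bins=np.arange(.08,.145,.001)); print([(round(e[i],3),int(h[i])) for i in range(len(h)) if h[i]>15])
q=P[near(P,.5239,.0032,.016)&(P[...,2]>.11)]; print(q.mean(0).round(4))
E
```

```text
time: 31.2
position: [0.5237, -0.0945, 0.2191]
tool_rot: [[0.985, 0.171, -0.0], [0.171, -0.985, 0.001], [-0.0, -0.001, -1.0]]
ft_force: [-0.5, -0.5, -2.7]
gripper_width: 0.234
[ 0.5236939  -0.09464437  0.21915015]
[(np.float64(0.082), 20), (np.float64(0.083), 102), (np.float64(0.084), 579), (np.float64(0.085), 1067), (np.float64(0.086), 462), (np.float64(0.087), 52), (np.float64(0.12), 39), (np.float64(0.121), 50), (np.float64(0.122), 183), (np.float64(0.123), 460), (np.float64(0.124), 256), (np.float64(0.125), 62), (np.float64(0.126), 213), (np.float64(0.127), 220), (np.float64(0.128), 38)]
[0.5238 0.0033 0.1249]
```

The head's underside sits 4.2 mm above the nose, on axis, with no rim showing above the nose. I'm returning the mallet to the cork mat.

```bash
python3 -m handwheel '[[[10,-25,0],0],[[12,-34,0],0],[[12,-34,0],0],[[11,-34,0],0],[[8,-34,0],0],[[3,-20,0],0],[[0,0,0],0],[[0,0,0],0],[[0,0,0],0],[[0,0,0],0]]'
python3 -m handwheel '[[[0,0,-20],0],[[0,0,-30],0],[[0,0,-30],0],[[0,0,-30],0],[[0,0,-20],0],[[0,0,-10],0],[[0,0,-8],0],[[0,0,0],0],[[0,0,0],0],[[0,0,0],0],[[0,0,0],0]]'
```

```text
time: 32.08
position: [0.58, -0.2747, 0.219]
tool_rot: [[0.985, 0.171, -0.0], [0.171, -0.985, 0.001], [0.0, -0.001, -1.0]]
ft_force: [-0.5, 0.5, -2.9]
gripper_width: 0.232
time: 33.0
position: [0.5806, -0.2774, 0.0728]
tool_rot: [[0.986, 0.169, 0.002], [0.169, -0.986, -0.001], [0.002, 0.001, -1.0]]
ft_force: [-0.3, 0.1, -2.4]
gripper_width: 0.227
```

```bash
python3 -m handwheel '[[[0,0,-2],0],[[0,0,-1.5],0],[[0,0,-1],0],[[0,0,0],0],[[0,0,0],0],[[0,0,0],0]]'
python3 -m handwheel '[[[0,0,-0.5],0],[[0,0,-0.5],0],[[0,0,-0.5],0],[[0,0,0],0],[[0,0,0],0]]'
```

```text
time: 33.5
position: [0.5796, -0.277, 0.0668]
tool_rot: [[0.986, 0.169, -0.0], [0.169, -0.986, -0.0], [-0.0, 0.0, -1.0]]
ft_force: [-0.4, -0.6, -3.1]
gripper_width: 0.232
time: 33.92
position: [0.5796, -0.2769, 0.0652]
tool_rot: [[0.986, 0.169, -0.0], [0.169, -0.986, -0.0], [-0.0, 0.0, -1.0]]
ft_force: [0.1, -0.4, -3.3]
gripper_width: 0.232
```

```bash
python3 -m handwheel '[[[0,0,-1.5],0],[[0,0,-1],0],[[0,0,-1],0],[[0,0,-0.5],0],[[0,0,0],0],[[0,0,0],0]]'
python3 -m handwheel '[[[0,0,-0.5],0],[[0,0,-0.5],0],[[0,0,-0.5],0],[[0,0,0],0],[[0,0,0],0]]'
```

```text
time: 34.42
position: [0.5796, -0.2769, 0.0612]
tool_rot: [[0.986, 0.169, -0.0], [0.169, -0.986, -0.0], [-0.0, 0.0, -1.0]]
ft_force: [-1.0, -1.0, -4.0]
gripper_width: 0.232
time: 34.83
position: [0.5796, -0.2769, 0.0598]
tool_rot: [[0.986, 0.169, -0.0], [0.169, -0.986, 0.0], [-0.0, -0.0, -1.0]]
ft_force: [-0.3, -0.5, -3.2]
gripper_width: 0.23
```

```bash
python3 -m handwheel '[[[0,0,-0.5],0],[[0,0,-0.5],0],[[0,0,0],0],[[0,0,0],0]]'
python3 -m handwheel '[[[0,0,-0.4],0],[[0,0,-0.4],0],[[0,0,0],0],[[0,0,0],0]]'
```

```text
time: 35.17
position: [0.5798, -0.277, 0.0591]
tool_rot: [[0.986, 0.169, 0.001], [0.169, -0.986, -0.0], [0.0, 0.0, -1.0]]
ft_force: [-0.7, 0.8, 0.6]
gripper_width: 0.227
time: 35.5
position: [0.5802, -0.2772, 0.059]
tool_rot: [[0.986, 0.169, 0.001], [0.169, -0.986, -0.0], [0.001, 0.0, -1.0]]
ft_force: [-1.0, 1.8, 7.5]
gripper_width: 0.229
```

The mallet is down on the mat. I'm releasing and retreating straight up.

```bash
python3 -m handwheel '[[[0,0,0],0],[[0,0,0],0],[[0,0,0],0],[[0,0,0],0],[[0,0,0],0],[[0,0,0],0],[[0,0,0],0]]' 85
python3 -m handwheel '[[[0,0,15],0],[[0,0,30],0],[[0,0,30],0],[[0,0,35],0],[[0,0,30],0],[[0,-30,20],0],[[0,-30,0],0],[[0,0,0],0],[[0,0,0],0],[[0,0,0],0],[[0,0,0],0]]'
python3 - <<'E'
from m import *
a=cam('wrist'); P=cloud(a); c=cam('side'); s=r.observe(); print(s['position'],s['time'],s['ft_force'])
def fit(q):return len(q),np.median(q[:,2]).round(4),cv2.minEnclosingCircle((q[:,:2]*1000).astype(np.float32))
n=near(P,.58,-.277,.04)
for lo,hi in((.05,.058),(.1,.115)): print(fit(P[n&(P[...,2]>lo)&(P[...,2]<hi)]))
t=cam('top');Q=cloud(t)
for x,y in((.511,.351),(.536,.197),(.5238,.0032)): print(circ(Q,near(Q,x,y,.03),.095,.135))
cv2.imwrite('pics/12.png',np.hstack([cv2.resize(c['frame'][120:360,200:350],(360,576)),cv2.resize(a['frame'],(440,330))[:,:] if 0 else np.pad(cv2.resize(a['frame'],(440,330)),((0,246),(0,0),(0,0)))])[...,::-1])
E
```

```text
time: 36.08
position: [0.5796, -0.2769, 0.0579]
tool_rot: [[0.986, 0.169, -0.0], [0.169, -0.986, -0.0], [-0.0, 0.0, -1.0]]
ft_force: [0.3, -0.9, 0.0]
gripper_width: 0.996
time: 37.0
position: [0.5798, -0.3353, 0.2178]
tool_rot: [[0.985, 0.17, -0.0], [0.17, -0.985, 0.001], [-0.0, -0.001, -1.0]]
ft_force: [-1.2, -0.1, -0.5]
gripper_width: 0.994
[ 0.5798982  -0.33539183  0.21772901] 37.1 [0.83971969 0.04546632 0.66183864]
(1261, np.float64(0.0545), ((581.2268676757812, -277.7250671386719), 25.057071685791016))
(361, np.float64(0.1062), ((581.1602783203125, -277.8518371582031), 9.792038917541504))
(166, array([0.5104, 0.3483, 0.1049]), array([0.5106, 0.3494, 0.103 ]))
(157, array([0.5358, 0.1964, 0.1054]), array([0.536 , 0.1975, 0.1038]))
(162, array([0.5231, 0.0039, 0.126 ]), array([0.5231, 0.0042, 0.117 ]))
```

View pics/12.png

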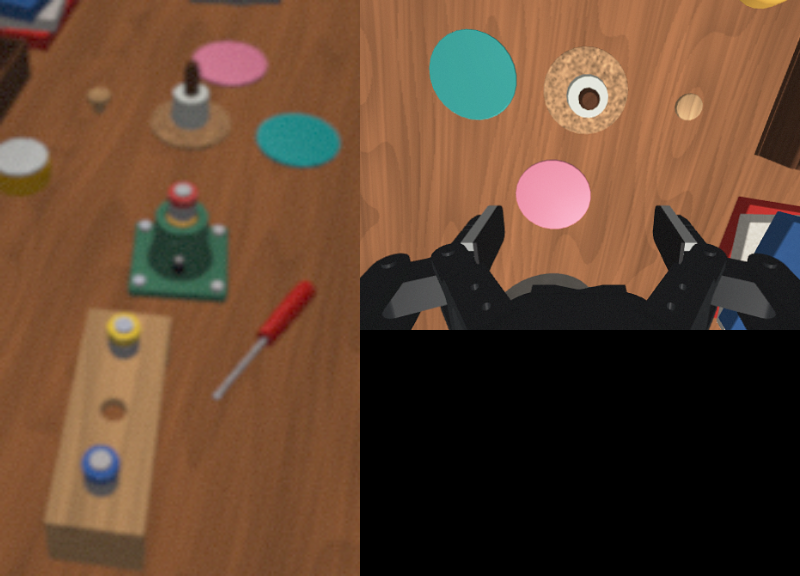

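The final view shows the mallet upright on the cork mat (588,98), the arbor seated in the stand, the other arbors in place, and the gripper clear. I'm handing in.

```bash
python3 -c "
from workcell import r
print(r.close_job())"
```

```text
the job is handed in; nothing more can be done
None
```

I seated the red arbor, drove it home with the mallet, stood the mallet back on the cork mat and handed the job in at about 37 s of the 72 s allowed. No verdict is reported, so this rests on my own checks.

- **Placing the arbor:** I gripped it off-centre on the first try, reopened and regripped it. I lowered it until it wedged at about 10 N and let go with the sleeve about 9 mm proud. The sleeve crept about 1.5 mm under hand pressure before release. It was then driven about 3 mm, within the 4.5 mm allowed. At release the camera put the head's underside about 4.5 to 7 mm above the mouth, so the margin on the 7.5 mm limit was small.
- **Driving it home:** Three light taps, with the mallet lifted clear each time, drove the sleeve down. The third ran onto the stop at about 21 N. After another lift, a last tap of about 28.5 N on the bottomed sleeve followed. These forces come from the wrist reading plus the mallet's weight. The tap also carried about 7 N sideways.
- **Last checks:**
  - The arbor stands within about 1 mm of the nose axis, its head's underside 4.2 mm above the nose and the sleeve level.
  - The mallet stands upright about 4 mm from the mat's centre.
  - The blue and yellow arbors moved by no more than 1 mm. The jar, tin, screwdriver and knob were never approached, but I did not re-measure them.
  - The gripper is clear of everything.

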